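Clear the test scale into the pass or reject nest

ROBOT

A 7-joint arm with a two-finger parallel gripper is mounted at the origin on the work surface. World frame = base frame: x ahead of the robot, y to its left, z up, the work surface at z = 0. Lengths are in m, angles in rad, forces in N, time in s.
With the tool pointing down it reaches from about 0.425 to 0.875 m from the base axis. Payload 4.7 kg.
Tool frame: the origin (TCP) lies between the finger pads, 19 mm behind the fingertips; this is the grasp point; z points along the fingers, y is the line along which they close (so a half turn about z gives the same grasp; the last joint's range is limited). The gripper opens to 87 mm and grips with 3 to 60 N. Pads are 19 mm wide; open, the fingers measure 117 mm over their backs; the gripper's body (75 mm by 190 mm) begins 51 mm behind the grasp point.
Start: joints at [1.282, 0.321, -0.07, 1.45, 0.023, 1.371, -0.057], TCP at [0.194, -0.62, 0.241] pointing down, gripper open.
Joint ranges: [-2.86, 2.86], [-0.3, 2.09], [-1.38, 1.24], [0.06, 2.45], [-1.56, 4.7], [0.09, 2.05], [-2.69, 2.69]. Speed limits (rad/s): [2.57, 2.57, 3.14, 3.14, 3.14, 3.14, 3.14].

INTERFACE

Orientations are given as a rotation vector (axis times angle).
In Python, from bench import ctrl gives the robot as it stands. The module is installed in compiled form; this text tells all that it offers.
- The arm moves only by the tool carry_out, never from a script. Its argument "steps" is a list of rows, each a list of 7 numbers: the turn, a rotation vector about the world's x, y, z in degrees, then the shift along the world's x, y, z in cm, then the opening, from 0 (shut) to 1 (fully open). A call has 1 to 12 rows; each row is the pose to reach, as a shift and turn from the pose commanded when the call began; what a row does not reach only later rows make up. A row lasts 1/10 s, in which the tool goes at most 50 mm and 8.59 degrees, less where a joint would pass 70% of its speed; a pose out of reach is approached as far as the arm can. A call with a gripper value outside its range is refused whole. The fingers move at their own pace and stop on an object; "squeeze" is the grip in N (left out, the last holds). Time passes only in rows, so rows that repeat a pose let the fingers close. It gives the time, the measured TCP pose, the force, the opening and the grip force at its end, in the units of the state.
- ctrl.get_state(): the state, without advancing time (a new reading comes with each control period).
- ctrl.get_image(name): name is "side" or "top" or "wrist"; returns a dict with "pixels" (400x640x3 uint8, red, green, blue), "camera_matrix" (3x3 intrinsics, pixels), "cam_to_world" (4x4, takes a point from camera to world coordinates); the wrist camera has in their place "T_tool_cam" (4x4, takes a point from camera to tool coordinates, whose origin is the TCP and whose axes are the flange's). Camera axes: x right, y down, z forward; pixel columns grow to the right and rows downward; lengths in m; the calibration is good to about 2 mm. A picture is of the moment at which its call begins: read the wrist's pose just before it. There is no depth.
- ctrl.close_job(): hands the job in; it is judged then, once.
The state is a dict: "time": time; "joint_positions": joint angles; "qd": joint speeds; "joint_torque": joint torques, N m; "position": TCP position; "tool_rot": TCP orientation; "ft_force": force on the tool from outside, world axes, zero at the start; "torque": the same for the moment, N m; "grip_width": opening from 0.0 (shut) to 1.0 (fully open); "grip_force": force on a finger pad.
Only numpy, scipy, OpenCV 4.12 (cv2) and the standard library are available. Lean on these libraries where they do the work, as an engineer would, in place of code of your own. Each camera call takes 0.05 s, during which the arm holds its last target. There are 200 camera calls.

TASK

Look at the tag on the pump that stands on the scale: green means pass (green nest), red means reject (red nest). First slide the sorter's cover fully over the other nest, up to its stop, then move that pump into the free matching nest, lowering it right down so its foot lies flat between the nest's rails and end stops before you let go (do not drop it). Leave the other pump on its waiting block and do not disturb the other things on the bench.

Things in the scene. Friction and masses are not known exactly. Their poses are not given: they have to be found in the camera images.
- pump_green: chromed pump, GREEN tag on top, 0.33 to 0.55 kg. Origin: centre of its foot's underside, z up, x along the pump to its brass end. Foot 80 (x) by 56 (y) by 5 mm. Round motor body 48 mm in diameter, x = -60 to 35 mm, axis 38 mm up (grip it here across y; balances near x = 0); brass head 52 mm in diameter to x = 57, port to x = 77 mm. Black box 50 by 32 mm at x = -8 mm rises to 78 mm, tag on it.
- pump_red: the same pump in every size, but with a RED tag (42 by 28 mm) on top of its black terminal box. Origin and axes as for the green one. At the start one of the two pumps stands on the scale, the other on the waiting block; either may be where.
- scale_top (a point): centre of the bench scale's steel platform, 240 (x) by 200 (y) mm, 60 mm above the table; z up. The scale is yellow, fixed. The pump on it stands within 30 mm of this point, its length within 45 degrees of the robot's x.
- stand: the waiting block: a fixed plywood block with black rubber top, 200 (x) by 170 (y) by 60 mm, origin at the centre of its underside. It carries the other pump, at least 170 mm from the scale's centre.
- sorter: fixed grey base 230 (x) by 310 (y) mm with two bays side by side along y, centres at y = +-70 mm, each holding a nest, and a sliding cover. Origin: centre of its underside. Edge rails along y at x = +-107 mm, 34 mm high.
- floor_pass (a point): centre of the floor of the green (pass) nest, 16 mm above the table; x along the nest, z up. A green plate 195 (x) by 125 (y) mm in the left or right bay. Two rails along x leave a 68 mm gap across y, two end stops leave 100 mm along x, all 8 mm high: the pump's foot goes flat between them, its origin at this point, its length along the nest's x, either way round.
- floor_reject (a point): centre of the floor of the red (reject) nest, which lies in the sorter's other bay; the same as the green nest in every size, height and axis.
- cover (a joint): position of the sorter's grey sliding cover, 0 to 0.140 m, growing along the sorter's +y (robot's left). 0: fully over the right-hand bay; 0.140: fully over the left-hand bay; hard stops at both ends. It starts in between, partly over both nests; about 2 N of friction, stays where it is left.
- cover_grip (a point): point on the cover's black fin above the middle of the cover, 64 mm above the table; y along the slide, z up. Fin 60 (x) by 16 (y) mm, from 40 to 76 mm above the table; pinch it across y from above, TCP at this point. Cover plate 226 (x) by 130 (y) mm, 34 to 40 mm above the table. When fully over a bay this point is above that nest's centre and the other nest is free.
- screwdriver: bystander: a screwdriver lying on the table beyond the task's things
- wrench: bystander: a wrench lying along the right side of the sorter
- tape: bystander: a roll of yellow tape, 84 mm across, 24 mm high, lying beyond the sorter
- oil_can: bystander: a can with a blue label, 52 mm across, 110 mm high, beyond the scale or block
- battery: bystander: a black tool battery with a red band, 75 by 62 by 59 mm, beyond the sorter
- fitting: bystander: a loose brass fitting, 32 mm across, 34 mm high, standing between the sorter and the scale or block next to it

How it is judged:
On the way, in this order (a step that is already met when the one before it is completed fails the run):
1. the cover is fully over the nest that does not match the pump on the scale (((horizontal distance between pump_red and scale_top above 0.14 m and distance of pump_red from where it was at the start of the episode below 0.015 m and horizontal distance between cover_grip and floor_reject below 0.01 m) or (horizontal distance between pump_green and scale_top above 0.14 m and distance of pump_green from where it was at the start of the episode below 0.015 m and horizontal distance between cover_grip and floor_pass below 0.01 m))), for 0.2 s.
2. the pump from the scale is down on the floor of its matching nest while the fingers still hold it (((horizontal distance between pump_red and scale_top above 0.14 m and distance of pump_red from where it was at the start of the episode below 0.015 m and horizontal distance between cover_grip and floor_reject below 0.01 m and x of pump_green in the frame of floor_pass between -0.016 and 0.016 m and y of pump_green in the frame of floor_pass between -0.012 and 0.012 m and z of pump_green in the frame of floor_pass below 0.007 m and contact force between the fingers and pump_green above 0.5 N) or (horizontal distance between pump_green and scale_top above 0.14 m and distance of pump_green from where it was at the start of the episode below 0.015 m and horizontal distance between cover_grip and floor_pass below 0.01 m and x of pump_red in the frame of floor_reject between -0.016 and 0.016 m and y of pump_red in the frame of floor_reject between -0.012 and 0.012 m and z of pump_red in the frame of floor_reject below 0.007 m and contact force between the fingers and pump_red above 0.5 N))), for 0.1 s.
At the end, for the whole second after the job is handed in: The pump from the scale rests flat in the nest of its tag's colour, within 16 mm along and 12 mm across of centre, under 7 mm up, tilt under 0.08 rad, aligned to 0.2 rad (either way round); cover within 10 mm of fully over the other nest; the waiting pump moved under 15 mm (((horizontal distance between pump_red and scale_top above 0.14 m and distance of pump_red from where it was at the start of the episode below 0.015 m and horizontal distance between cover_grip and floor_reject below 0.01 m and x of pump_green in the frame of floor_pass between -0.016 and 0.016 m and y of pump_green in the frame of floor_pass between -0.012 and 0.012 m and z of pump_green in the frame of floor_pass below 0.007 m and angle between pump_green's own z axis and vertical below 0.08 rad and angle between the x axis of pump_green and the x axis of floor_pass, either way round below 0.2 rad and linear speed of pump_green below 0.02 m/s and angular speed of pump_green below 0.2 rad/s) or (horizontal distance between pump_green and scale_top above 0.14 m and distance of pump_green from where it was at the start of the episode below 0.015 m and horizontal distance between cover_grip and floor_pass below 0.01 m and x of pump_red in the frame of floor_reject between -0.016 and 0.016 m and y of pump_red in the frame of floor_reject between -0.012 and 0.012 m and z of pump_red in the frame of floor_reject below 0.007 m and angle between pump_red's own z axis and vertical below 0.08 rad and angle between the x axis of pump_red and the x axis of floor_reject, either way round below 0.2 rad and linear speed of pump_red below 0.02 m/s and angular speed of pump_red below 0.2 rad/s))); the robot touches nothing.
It fails at once if a bystander is moved by more than 30 mm (distance of any of screwdriver, wrench, tape, oil_can, battery, fitting from where it was at the start of the episode above 0.03 m).
It fails at once if the pump on the waiting block is moved by more than 30 mm (together with the other) (distance of each of pump_green, pump_red from where it was at the start of the episode above 0.03 m).
It also fails if it takes over 54 s, if anything falls off the work surface, if the arm or the gripper's body presses on something with over 40 N, if the wrist force passes 120 N, or if a joint passes its speed limit or range.

## Working session

There is one attempt and no reset: what is moved stays moved. The work goes in short steps, Python scripts to look and compute and a tool call to move; the robot and the scene stay as the last step left them, time stands still between calls to the robot, and variables do not carry over. Pictures are saved under pics/ and viewed, at most 10 in all, crops included, and the job is handed in when it is done.

Besides the shell and the picture viewer there is one more tool, called after "Emit:" as name(argument=value, ...) on one line, values as JSON. carry_out: Moves the arm, as the interface text tells. Its arguments: {"type":"object","properties":{"steps":{"type":"array","items":{"type":"array","items":{"type":"number"}}},"squeeze":{"type":"number"}},"required":["steps"]}

```bash
mkdir -p pics
cat > h.py <<'E'
import numpy as np, cv2
from bench import ctrl
def snap(n,f):
    im=ctrl.get_image(n); cv2.imwrite(f'pics/{f}.png',cv2.cvtColor(im['pixels'],cv2.COLOR_RGB2BGR)); np.savez(f'{f}.npz',**im); return im
def ray(im,px,z):
    K=np.array(im['camera_matrix']);T=np.array(im['cam_to_world'])
    px=np.atleast_2d(px).astype(float)
    d=np.c_[px,np.ones(len(px))]@np.linalg.inv(K).T@T[:3,:3].T
    o=T[:3,3]; return o+d*((z-o[2])/d[:,2])[:,None]
E
python3 - <<'E'
from h import *
s=ctrl.get_state(); print(s)
for n in('top','side'):
    im=snap(n,n+'0'); print(im['camera_matrix'],im['cam_to_world'])
E
```

```text
{'time': 0.0, 'joint_positions': array([ 1.28207819,  0.32182191, -0.07009003,  1.45165639,  0.02261932,
        1.3707979 , -0.05691374]), 'qd': array([-9.48950992e-04,  1.82505147e-05,  1.42498060e-03, -1.67387458e-04,
       -1.95644139e-03,  1.36646684e-03, -6.31334530e-04]), 'joint_torque': array([-2.76991696e-04, -4.91295326e+01, -4.04038550e-01, -3.12532139e+01,
       -6.40063081e-02,  4.35277924e-02,  1.67556700e-04]), 'position': array([ 0.19363597, -0.61995283,  0.24017158]), 'tool_rot': array([-3.10381256e+00, -4.73609905e-01,  6.26493824e-04]), 'ft_force': array([ 0.48501687,  0.59985483, -0.6343827 ]), 'torque': array([ 0.05400499, -0.01796135, -0.00846855]), 'grip_force': 0.0, 'grip_width': 1.0011238102275748}
[[363.28099792   0.         319.55273275]
 [  0.         363.28099792 200.08223106]
 [  0.           0.           1.        ]] [[-8.31661636e-04 -9.90978898e-01  1.34015420e-01  4.47575522e-01]
 [-9.99996290e-01  4.76526008e-04 -2.68201475e-03 -3.81136059e-02]
 [ 2.59395819e-03 -1.34017153e-01 -9.90975617e-01  1.28606924e+00]
 [ 0.00000000e+00  0.00000000e+00  0.00000000e+00  1.00000000e+00]]
[[471.07074345   0.         323.17493649]
 [  0.         471.07074345 204.67202619]
 [  0.           0.           1.        ]] [[ 0.98809575 -0.09550301  0.12060664  0.44472526]
 [-0.15347592 -0.6658654   0.73011534 -0.90450244]
 [ 0.01057958 -0.73993408 -0.67259619  0.87509878]
 [ 0.          0.          0.          1.        ]]
```

View pics/top0.png

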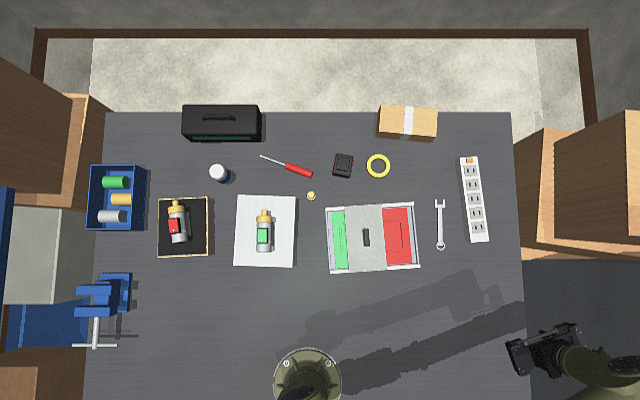

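View pics/side0.png

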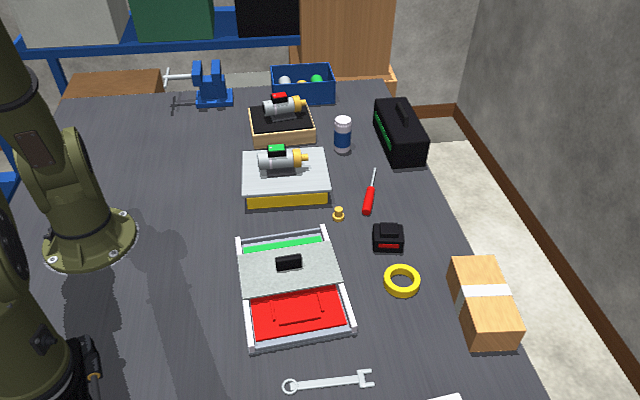

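The green pump is on the scale (top view, tag at about 264,236). The red pump is on the block at (175,225). The sorter has green on the left (338,240), red on the right (398,235), and the fin at (366,237). The cover therefore goes right, over the red nest.

```bash
cat > m.py <<'E'
from h import *
import sys
z=np.load('top0.npz'); im={k:z[k] for k in z}
p=im['pixels']; hsv=cv2.cvtColor(p,cv2.COLOR_RGB2HSV)
def comp(mask,box,zz,name):
    m=np.zeros(mask.shape,np.uint8); x0,y0,x1,y1=box; m[y0:y1,x0:x1]=mask[y0:y1,x0:x1]
    c=max(cv2.findContours(m,0,2)[0],key=cv2.contourArea)
    M=cv2.moments(m,True); cen=np.array([M['m10'],M['m01']])/M['m00']
    w=ray(im,cv2.approxPolyDP(c,2,True)[:,0],zz)
    r=cv2.minAreaRect((ray(im,c[:,0],zz)[:,:2]*1000).astype(np.float32))
    print(name,M['m00'],cen.round(1),'cen',ray(im,cen,zz).round(4)[0],'rect mm',np.round(r[0],1),np.round(r[1],1),round(r[2],1))
    return c,w
H,S,V=hsv[...,0],hsv[...,1],hsv[...,2]
g=(H>45)&(H<80)&(S>100)&(V>60); r=((H<8)|(H>172))&(S>130)&(V>60); br=(H>14)&(H<30)&(S>90)
comp(g,(245,200,285,260),.138,'gtag'); comp(br,(245,200,285,260),.098,'brass')
comp(r,(160,200,195,250),.138,'rtag'); comp(br,(165,195,190,215),.098,'brass r')
for n,mk,b in(('gn',g,(322,195,352,280)),('rn',r,(375,195,425,275))):
    c,w=comp(mk,b,.016,n); print(w[:,:2].round(3).tolist())
comp(V<70,(355,222,376,254),.076,'fin')
white=(S<40)&(V>150); comp(white,(225,185,305,275),.06,'scale')
E
python3 m.py; python3 -c "
import cv2
a=cv2.imread('pics/top0.png')
cv2.imwrite('pics/c.png',cv2.resize(a[190:280,225:430],None,fx=3.9,fy=3.9,interpolation=cv2.INTER_CUBIC))"
```

```text
gtag 111.0 [261.5 235.3] cen [0.4912 0.1417 0.138 ] rect mm [490.6 141.9] [26.5 42.1] 85.9
brass 114.0 [264.1 217.1] cen [0.5519 0.1403 0.098 ] rect mm [556.6 139.7] [47.3 38.3] 85.6
rtag 129.0 [172.7 225.1] cen [0.5235 0.4224 0.138 ] rect mm [522.6 422.1] [45.  29.4] 9.5
brass r 151.0 [175.4 207.3] cen [0.5845 0.4328 0.098 ] rect mm [588.8 433.4] [43.5 53.8] 10.7
gn 667.0 [339.6 239. ] cen [ 0.4827 -0.1111  0.016 ] rect mm [ 482.2 -111.2] [190.4  43.7] 3.9
[[0.574, -0.085], [0.387, -0.098], [0.39, -0.139], [0.577, -0.124]]
rn 1380.0 [396.5 235.7] cen [ 0.4941 -0.3094  0.016 ] rect mm [ 494.2 -309.4] [194.   86.9] 3.8
[[0.588, -0.261], [0.397, -0.274], [0.4, -0.357], [0.591, -0.346]]
fin 30.0 [365.  237.6] cen [ 0.4856 -0.1921  0.076 ] rect mm [ 487.6 -188. ] [52.9  4.8] 2.6
scale 3707.0 [264.  230.9] cen [0.5089 0.1457 0.06  ] rect mm [511.7 144.9] [198.  240.1] 87.9
```

View pics/c.png

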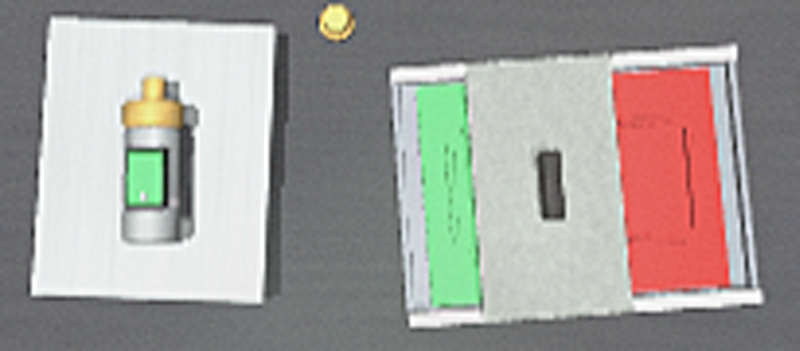

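The crop confirms it: the fin is at about full-image (366,237), the sorter is yawed about +3.8°, and the pump is nearly straight along x with its brass end pointing away from the robot. I'll move above the fin and look with the wrist camera.

Emit:
carry_out(steps=[[0, 0, -13.5, 29.3, 41, 0, 1], [0, 0, -13.5, 29.3, 41, 0, 1], [0, 0, -13.5, 29.3, 41, 0, 1], [0, 0, -13.5, 29.3, 41, 0, 1], [0, 0, -13.5, 29.3, 41, 0, 1], [0, 0, -13.5, 29.3, 41, 0, 1], [0, 0, -13.5, 29.3, 41, 0, 1], [0, 0, -13.5, 29.3, 41, 0, 1], [0, 0, -13.5, 29.3, 41, 0, 1], [0, 0, -13.5, 29.3, 41, 0, 1], [0, 0, -13.5, 29.3, 41, 0, 1], [0, 0, -13.5, 29.3, 41, 0, 1]])

```text
time: 1.3
position: [0.4874, -0.2087, 0.2409]
tool_rot: [-3.139, -0.112, 0.001]
ft_force: [-0.5, -1.1, 0.2]
grip_width: 0.997
grip_force: 0.0
```

```bash
cat >> h.py <<'E'
def wrist(f):
    from scipy.spatial.transform import Rotation as R
    s=ctrl.get_state(); im=snap('wrist',f)
    T=np.eye(4);T[:3,:3]=R.from_rotvec(s['tool_rot']).as_matrix();T[:3,3]=s['position']
    im['cam_to_world']=T@np.array(im['T_tool_cam']); np.savez(f+'.npz',**im)
    print('t',s['time'],'pos',s['position'].round(4),'yaw',np.degrees(np.arctan2(T[1,0],T[0,0])).round(2),'cam',im['cam_to_world'][:3,3].round(3),'q',s['joint_positions'].round(2)); return im
E
python3 -c "
from h import *
wrist('w1')"
```

```text
t 1.3 pos [ 0.4874 -0.2087  0.2409] yaw 4.09 cam [ 0.56  -0.203  0.384] q [ 0.75  0.09 -0.42  1.73  0.04  1.33 -1.17]
```

View pics/w1.png

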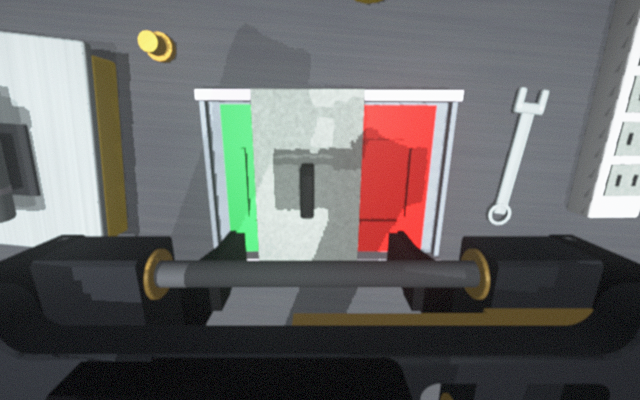

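Wrist view: the fin is at about (307,190), with its top edge at row 164. The cover spans columns 251–363. The outer edges of the green and red plates are at columns 221 and 436 on row 105. The fitting is at (155,45).

```bash
python3 -c "
from h import *
z=np.load('w1.npz');im={k:z[k] for k in z}
p=im['pixels'];hsv=cv2.cvtColor(p,cv2.COLOR_RGB2HSV);H,S,V=hsv[...,0],hsv[...,1],hsv[...,2]
g=(H>45)&(H<80)&(S>100); r=((H<8)|(H>172))&(S>130)
for row in (115,145,175,205,225):
    cg=np.where(g[row,200:260])[0]+200; cr=np.where(r[row,355:450])[0]+355
    a=ray(im,[[cg[0]-.5,row],[cr[-1]+.5,row]],.016)[:,:2]; b=ray(im,[[cg[-1]+.5,row],[cr[0]-.5,row]],.04)[:,:2]
    print(row,'out',a.round(4).tolist(),'cover',b.round(4).tolist())
for m,cs,nm in((g,238,'g'),(r,400,'r')):
    for c in(cs-8,cs,cs+8):
        q=np.where(m[80:270,c])[0]+80; print(nm,ray(im,[[c,q[0]-.5],[c,q[-1]+.5]],.016)[:,:2].round(4).tolist())
fm=(V[150:235,290:325]<45); ys,xs=np.where(fm); print(xs.min()+290,xs.max()+290,ys.min()+150,ys.max()+150, ray(im,[[xs.mean()+290,ys.mean()+150]],.076), ray(im,[[xs.mean()+290,ys.min()+149.5],[307,ys.max()+150.5]],.076))
"
```

```text
115 out [[0.5612, -0.0845], [0.5798, -0.3476]] cover [[0.5635, -0.1267], [0.5728, -0.2578]]
145 out [[0.525, -0.0876], [0.5436, -0.3504]] cover [[0.5296, -0.1282], [0.5388, -0.2593]]
175 out [[0.4866, -0.0896], [0.5052, -0.352]] cover [[0.4938, -0.131], [0.503, -0.2622]]
205 out [[0.446, -0.0917], [0.4647, -0.3551]] cover [[0.4559, -0.134], [0.4651, -0.264]]
225 out [[0.4176, -0.094], [0.4363, -0.3573]] cover [[0.4293, -0.1356], [0.4385, -0.2657]]
g [[0.5743, -0.0963], [0.4111, -0.0947]]
g [[0.575, -0.1061], [0.406, -0.1056]]
g [[0.5757, -0.1158], [0.3797, -0.1167]]
r [[0.5871, -0.2938], [0.4195, -0.3176]]
r [[0.5889, -0.3034], [0.395, -0.3325]]
r [[0.5885, -0.3133], [0.4078, -0.3418]]Traceback (most recent call last):
  File "<string>", line 13, in <module>
    fm=(V[150:235,290:325]<45); ys,xs=np.where(fm); print(xs.min()+290,xs.max()+290,ys.min()+150,ys.max()+150, ray(im,[[xs.mean()+290,ys.mean()+150]],.076), ray(im,[[xs.mean()+290,ys.min()+149.5],[307,ys.max()+150.5]],.076))
                                                          ~~~~~~^^
    return umr_minimum(a, axis, None, out, keepdims, initial, where)
ValueError: zero-size array to reduction operation minimum which has no identity
```

Emit:
carry_out(steps=[[0, 0, -0.3, -0.2, 1.2, -5, 1], [0, 0, -0.3, -0.2, 1.2, -10, 1], [0, 0, -0.3, -0.2, 1.2, -14, 1], [0, 0, -0.3, -0.2, 1.2, -16.5, 1], [0, 0, -0.3, -0.2, 1.2, -17.5, 1], [0, 0, -0.3, -0.2, 1.2, -17.5, 0.5], [0, 0, -0.3, -0.2, 1.2, -17.5, 0], [0, 0, -0.3, -0.2, 1.2, -17.5, 0], [0, 0, -0.3, -0.2, 1.2, -17.5, 0], [0, 0, -0.3, -0.2, 1.2, -17.5, 0]], squeeze=20)

```text
time: 2.35
position: [0.4854, -0.1988, 0.0673]
tool_rot: [3.139, 0.097, 0.002]
ft_force: [-0.7, 0.7, -0.4]
grip_width: 0.63
grip_force: 0.0
```

Fingers are still closing; wait and then slide.

Emit:
carry_out(steps=[[0, 0, 0, 0, 0, 0, 0], [0, 0, 0, 0, 0, 0, 0], [0, 0, 0, 0, 0, 0, 0], [0, 0, 0, 0, 0, 0, 0], [0, 0, 0, 0, 0, 0, 0], [0, 0, 0, 0, 0, 0, 0], [0, 0, 0, 0, 0, 0, 0]])

```text
time: 3.05
position: [0.4848, -0.1983, 0.0662]
tool_rot: [-3.14, -0.098, 0.0]
ft_force: [0.0, 0.8, -0.7]
grip_width: 0.18
grip_force: 20.0
```

Emit:
carry_out(steps=[[0, 0, 0, 0.1, -1.5, 0, 0], [0, 0, 0, 0.2, -3, 0, 0], [0, 0, 0, 0.3, -4.5, 0, 0], [0, 0, 0, 0.4, -6, 0, 0], [0, 0, 0, 0.5, -7.3, 0, 0], [0, 0, 0, 0.55, -8.3, 0, 0], [0, 0, 0, 0.6, -9, 0, 0], [0, 0, 0, 0.62, -9.4, 0, 0], [0, 0, 0, 0.63, -9.6, 0, 0], [0, 0, 0, 0.64, -9.8, 0, 0], [0, 0, 0, 0.64, -9.8, 0, 0]])

```text
time: 4.15
position: [0.4911, -0.2923, 0.0662]
tool_rot: [-3.135, -0.101, 0.004]
ft_force: [-3.8, 9.1, 5.1]
grip_width: 0.184
grip_force: 20.0
```

Emit:
carry_out(steps=[[0, 0, 0, 0, 0.15, 0, 1], [0, 0, 0, 0, 0.15, 0, 1], [0, 0, 0, 0, 0.15, 0, 1], [0, 0, 0, 0, 0.15, 0, 1], [0, 0, 0, 0, 0.15, 0, 1], [0, 0, 0, 0, 0.15, 3, 1], [0, 0, 0, 0, 0.15, 7, 1], [0, 0, 0, 0, 3, 12, 1], [0, 0, 0, 0, 8, 16, 1], [0, 0, 0, 0, 13, 20, 1]])

```text
time: 5.15
position: [0.4912, -0.1933, 0.246]
tool_rot: [3.139, 0.094, 0.002]
ft_force: [1.0, 0.3, 1.0]
grip_width: 0.969
grip_force: 0.0
```

Emit:
carry_out(steps=[[0, 0, -2, 0, 5, 0, 1], [0, 0, -4, 0, 10, 0, 1], [0, 0, -6, -1, 15, 0, 1], [0, 0, -7, -2, 20, 0, 1], [0, 0, -7, -3, 25, 0, 1], [0, 0, -7, -4, 29, 0, 1], [0, 0, -7, -4, 30, 0, 1], [0, 0, -7, -4, 30, 0, 1], [0, 0, -7, -4, 30, 0, 1]])

```text
time: 6.05
position: [0.4516, 0.1047, 0.244]
tool_rot: [3.139, -0.097, 0.0]
ft_force: [0.4, -0.5, 0.4]
grip_width: 1.001
grip_force: 0.0
```

```bash
python3 -c "
from h import *
wrist('w2');snap('top','top2')
a=cv2.imread('pics/top2.png');b=cv2.imread('pics/w2.png')
cv2.imwrite('pics/w2t.png',np.hstack([cv2.resize(b,(480,300)),cv2.resize(a[190:290,315:430],None,fx=2.6,fy=2.6)[:260].copy() if 0 else cv2.resize(a[185:285,325:430],(315,300))]))"
```

```text
t 6.05 pos [0.4516 0.1047 0.244 ] yaw -3.54 cam [0.524 0.101 0.387] q [ 0.48 -0.07 -0.73  1.86 -0.05  1.33 -1.86]
```

View pics/w2t.png

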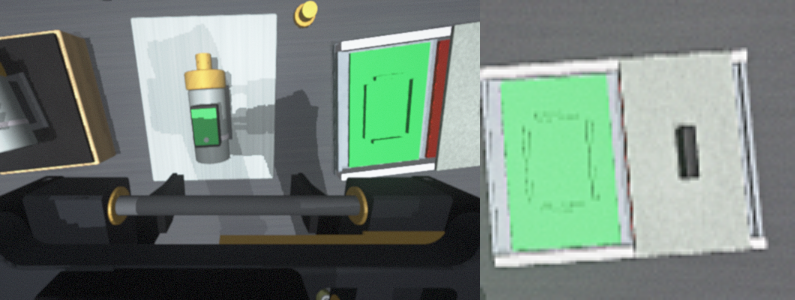

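The cover lies fully over the red nest and the green nest is free. In the wrist view the pump's tag is at about (275,168), and its port tip at (272,72), full scale.

```bash
python3 -c "
from h import *
z=np.load('w2.npz');im={k:z[k] for k in z}
p=im['pixels'];hsv=cv2.cvtColor(p,cv2.COLOR_RGB2HSV);H,S,V=hsv[...,0],hsv[...,1],hsv[...,2]
m=np.zeros(H.shape,np.uint8);m[130:210,240:310]=((H>45)&(H<85)&(S>100))[130:210,240:310]
m=cv2.morphologyEx(m,3,np.ones((7,7)))
c=max(cv2.findContours(m,0,2)[0],key=cv2.contourArea)
r=cv2.minAreaRect((ray(im,c[:,0],.138)[:,:2]*1000).astype(np.float32));print('tag',r,np.round(cv2.boxPoints(r)))
b=(H>12)&(H<32)&(S>80)
for row in range(70,124,4):
    x=np.where(b[row,235:315])[0]+235
    if len(x): q=ray(im,[[x[0]-.5,row],[x[-1]+.5,row]],.098); print(row,x[0],x[-1],q.mean(0).round(4)[:2],(q[0,1]-q[1,1]).round(4))
# nest
g=(H>45)&(H<85)&(S>100)
m=np.zeros(H.shape,np.uint8);m[40:240,445:600]=g[40:240,445:600]
m=cv2.morphologyEx(m,3,np.ones((9,9)))
c=max(cv2.findContours(m,0,2)[0],key=cv2.contourArea);print('nest',cv2.minAreaRect((ray(im,c[:,0],.016)[:,:2]*1000).astype(np.float32)))
"
```

```text
tag ((487.8090515136719, 140.53111267089844), (29.092390060424805, 43.293792724609375), 89.73626708984375) [[466. 126.]
 [509. 126.]
 [510. 155.]
 [466. 155.]]
74 261 280 [0.571  0.1403] 0.0186
78 261 280 [0.5676 0.1407] 0.0187
82 262 281 [0.5641 0.1401] 0.0188
86 262 281 [0.5606 0.1405] 0.0188
90 263 281 [0.557  0.1404] 0.018
94 256 296 [0.5533 0.1369] 0.0389
98 247 298 [0.5499 0.1406] 0.0495
102 247 299 [0.5463 0.1405] 0.0506
106 247 299 [0.5427 0.1409] 0.0508
110 248 299 [0.539  0.1408] 0.05
114 248 299 [0.5353 0.1412] 0.0502
118 249 271 [0.5324 0.1546] 0.0223
nest ((480.28607177734375, -151.158935546875), (195.5959930419922, 126.41987609863281), 3.883533000946045)
```

Emit:
carry_out(steps=[[0, 0, 3.5, 4.4, 3.6, 0, 1], [0, 0, 3.5, 4.4, 3.6, 0, 1], [0, 0, 3.5, 4.4, 3.6, -3, 1], [0, 0, 3.5, 4.4, 3.6, -7, 1], [0, 0, 3.5, 4.4, 3.6, -11, 1], [0, 0, 3.5, 4.4, 3.6, -13.5, 1], [0, 0, 3.5, 4.4, 3.6, -14.6, 1], [0, 0, 3.5, 4.4, 3.6, -14.6, 1], [0, 0, 3.5, 4.4, 3.6, -14.6, 1]])

```text
time: 7.05
position: [0.4963, 0.1421, 0.0992]
tool_rot: [-3.141, 0.0, -0.002]
ft_force: [0.2, 0.0, 0.1]
grip_width: 0.998
grip_force: 0.0
```

Emit:
carry_out(steps=[[0, 0, 0, 0, -0.1, -0.1, 0.6], [0, 0, 0, 0, -0.1, -0.1, 0.3], [0, 0, 0, 0, -0.1, -0.1, 0.3], [0, 0, 0, 0, -0.1, -0.1, 0.3], [0, 0, 0, 0, -0.1, -0.1, 0.3], [0, 0, 0, 0, -0.1, -0.1, 0.3], [0, 0, 0, 0, -0.1, -0.1, 0.3], [0, 0, 0, 0, -0.1, -0.1, 0.3], [0, 0, 0, 0, -0.1, -0.1, 0.3], [0, 0, 0, 0, -0.1, -0.1, 0.3]], squeeze=30)

```text
time: 8.05
position: [0.4952, 0.1408, 0.0972]
tool_rot: [3.141, 0.001, -0.0]
ft_force: [-0.5, -3.2, 2.0]
grip_width: 0.539
grip_force: 30.0
```

Emit:
carry_out(steps=[[0, 0, 0, 0, 0, 1, 0.3], [0, 0, 0, 0, 0, 2.5, 0.3], [0, 0, 0, 0, 0, 4.5, 0.3], [0, 0, 0, 0, 0, 7, 0.3], [0, 0, 0, 0, 0, 9, 0.3], [0, 0, 0, 0, 0, 10, 0.3], [0, 0, 0, 0, 0, 10, 0.3]], squeeze=40)

```text
time: 8.75
position: [0.496, 0.142, 0.1988]
tool_rot: [-3.141, -0.002, -0.005]
ft_force: [0.4, -0.1, -5.5]
grip_width: 0.541
grip_force: 40.0
```

Emit:
carry_out(steps=[[0, 0, 0.5, -0.1, -2, 0, 0.3], [0, 0, 1, -0.3, -5, 0, 0.3], [0, 0, 1.5, -0.5, -9, 0, 0.3], [0, 0, 2, -0.7, -13, 0, 0.3], [0, 0, 2.5, -0.9, -17, 0, 0.3], [0, 0, 3, -1.1, -21, 0, 0.3], [0, 0, 3.5, -1.3, -25, 0, 0.3], [0, 0, 3.8, -1.4, -27.5, 0, 0.3], [0, 0, 3.8, -1.4, -28.8, 0, 0.3], [0, 0, 3.8, -1.4, -29.2, 0, 0.3], [0, 0, 3.8, -1.4, -29.2, 0, 0.3]])

```text
time: 9.85
position: [0.4812, -0.1495, 0.1965]
tool_rot: [-3.138, -0.107, 0.001]
ft_force: [0.8, -0.0, -4.7]
grip_width: 0.543
grip_force: 40.0
```

```bash
python3 -c "
from h import *
wrist('w3');snap('side','side3')
a=cv2.imread('pics/side3.png');b=cv2.imread('pics/w3.png')
cv2.imwrite('pics/w3t.png',np.hstack([cv2.resize(b,(480,300)),cv2.resize(a[120:320,210:410],(300,300))]))"
```

```text
t 9.85 pos [ 0.4812 -0.1495  0.1965] yaw 3.89 cam [ 0.553 -0.145  0.34 ] q [ 0.77  0.07 -0.53  1.85  0.03  1.24 -1.28]
```

View pics/w3t.png

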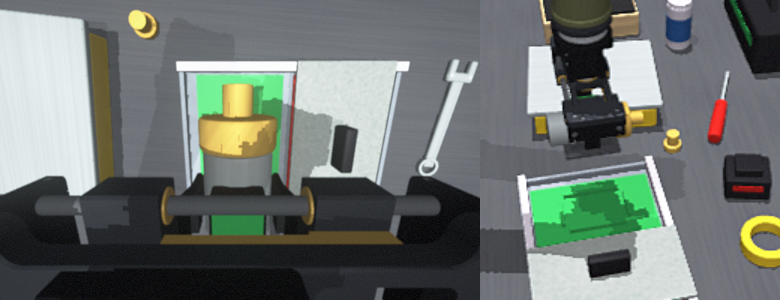

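The pump hangs level and aligned over the open green nest (port at about wrist (316,135), full scale). I'll descend.

Emit:
carry_out(steps=[[0, 0, 0, 0, -0.1, -2, 0.3], [0, 0, 0, 0, -0.1, -5, 0.3], [0, 0, 0, 0, -0.1, -8, 0.3], [0, 0, 0, 0, -0.1, -10.5, 0.3], [0, 0, 0, 0, -0.1, -12, 0.3], [0, 0, 0, 0, -0.1, -12.5, 0.3], [0, 0, 0, 0, -0.1, -12.5, 0.3], [0, 0, 0, 0, -0.1, -12.5, 0.3]])

```text
time: 10.75
position: [0.4822, -0.1512, 0.0732]
tool_rot: [3.139, 0.107, 0.003]
ft_force: [-0.4, 0.0, -4.6]
grip_width: 0.543
grip_force: 40.0
```

Emit:
carry_out(steps=[[0, 0, 0, -0.1, 0, -0.5, 0.3], [0, 0, 0, -0.1, 0, -1, 0.3], [0, 0, 0, -0.1, 0, -1.4, 0.3], [0, 0, 0, -0.1, 0, -1.7, 0.3], [0, 0, 0, -0.1, 0, -1.9, 0.3], [0, 0, 0, -0.1, 0, -2.0, 0.3], [0, 0, 0, -0.1, 0, -2.0, 0.3], [0, 0, 0, -0.1, 0, -2.0, 0.3]])

```text
time: 11.55
position: [0.4799, -0.1516, 0.0531]
tool_rot: [3.139, 0.105, -0.002]
ft_force: [-5.2, 1.1, 4.8]
grip_width: 0.545
grip_force: 40.0
```

Contact happened at the expected height, so the pump is on the floor (TCP 0.053; sitting on a rail would give 0.062). I'll release and rise.

Emit:
carry_out(steps=[[0, 0, 0, 0, 0, 0.1, 0.3], [0, 0, 0, 0, 0, 0.1, 0.3], [0, 0, 0, 0, 0, 0.1, 1], [0, 0, 0, 0, 0, 0.1, 1], [0, 0, 0, 0, 0, 0.1, 1], [0, 0, 0, 0, 0, 0.1, 1], [0, 0, 0, 0, 0, 0.1, 1], [0, 0, 0, 0, 0, 0.1, 1], [0, 0, 0, 0, 0, 0.1, 1]])

```text
time: 12.45
position: [0.4802, -0.1517, 0.0531]
tool_rot: [3.14, 0.106, 0.0]
ft_force: [-0.1, -0.3, 0.1]
grip_width: 0.986
grip_force: 0.0
```

Emit:
carry_out(steps=[[0, 0, 0, 0, 0, 2, 1], [0, 0, 0, 0, 0, 5, 1], [0, 0, 0, 0, 0, 9, 1], [0, 0, 0, 0, 0, 14, 1], [0, 0, 0, -4, -4, 18, 1], [0, 0, 0, -5, -9, 18, 1], [0, 0, 0, -5, -14, 18, 1], [0, 0, 0, -5, -19, 18, 1], [0, 0, 0, -5, -24, 18, 1], [0, 0, 0, -5, -26, 18, 1], [0, 0, 0, -5, -26, 18, 1], [0, 0, 0, -5, -26, 18, 1]])

```text
time: 13.65
position: [0.4299, -0.4118, 0.2324]
tool_rot: [-3.138, -0.103, 0.001]
ft_force: [0.5, 1.8, 0.3]
grip_width: 0.996
grip_force: 0.0
```

```bash
python3 -c "
from h import *
snap('side','side4');snap('top','top4')
a=cv2.imread('pics/side4.png');b=cv2.imread('pics/top4.png')
cv2.imwrite('pics/f4.png',np.hstack([cv2.resize(b[180:300,310:430],(400,400)),cv2.resize(a[200:360,220:380],(400,400))]))
im={k:v for k,v in np.load('top4.npz').items()}
hsv=cv2.cvtColor(im['pixels'],cv2.COLOR_RGB2HSV);H,S,V=[hsv[...,i] for i in range(3)]
b=(H>14)&(H<30)&(S>90)
m=np.zeros(H.shape,np.uint8);m[195:235,325:370]=b[195:235,325:370];M=cv2.moments(m,True);print(M['m00'],ray(im,[[M['m10']/M['m00'],M['m01']/M['m00']]],.054))
"
```

```text
115.0 [[ 0.53656483 -0.14695196  0.054     ]]
```

View pics/f4.png

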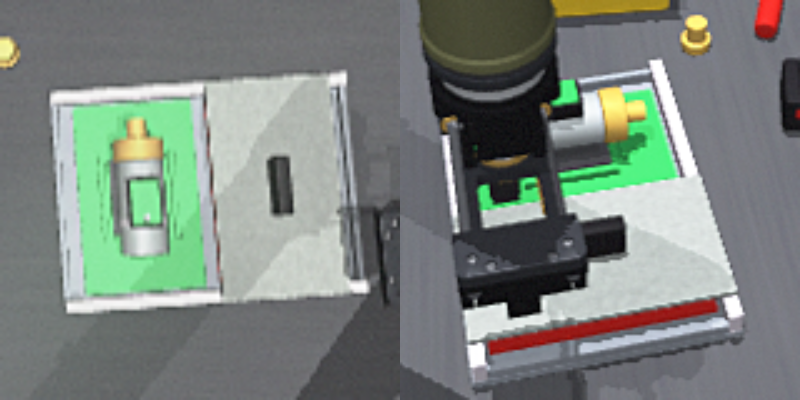

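```bash
python3 -c "
from h import *
im={k:v for k,v in np.load('top4.npz').items()}
V=im['pixels'].max(2);m=np.zeros(V.shape,np.uint8);m[222:250,385:402]=V[222:250,385:402]<80
M=cv2.moments(m,True);print(M['m00'],ray(im,[[M['m10']/M['m00'],M['m01']/M['m00']]],.07))
print(ctrl.close_job())"
```

```text
85.0 [[ 0.49388477 -0.28877477  0.07      ]]
the job is handed in; nothing more can be done
None
```

The job is handed in. The cover is over the red nest up to its stop, and the green pump was lowered onto the floor of the green nest before I let go; the last camera check put both within about 4 mm of target. I don't have the judge's verdict.

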